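Take the slice stop off the slicing board for washing

TASK

The slicing is finished: slide the upright slice stop along the board's T-track to the track's open end, lift it off there and stand it upright in the low, empty washing-up tray, with its whole foot inside the rim. Set it down gently rather than dropping it, let go, and leave everything else on the counter where it is.

Things in the scene. Friction and masses are not known exactly. Their poses are not given: they have to be found in the camera images.
- track: Fixed wooden slicing board, 28 mm thick, with an dark anodised metal T-track along one long side. Origin: on the counter, on the track's centre line. x: along the track to its open end; y: across it, away from the wood (which lies at y -44 to -149 mm); z up. Track floor 10 mm above the counter, 88 mm wide, x -190 to +170 mm. Closed by a wall at x = -180 mm.
- track_mouth (a point): Where the T-slot ends, on the track floor's centre line, at x = +65 mm of the track; axes as the track's. From here back to the closed end, side walls (66 mm apart) carry lips (40 mm slot, underside 23, top 31 mm above the counter) that hold the stop's foot down. From here on, 105 mm of bare floor: the open end.
- track_open (a point): Middle of the bare floor at the open end, 55 mm past track_mouth, 10 mm above the counter. A stop standing centred here is free to be lifted; its whole foot must be past track_mouth (stop centre more than 35 mm past it).
- stop_center (a point): Centre of the white plastic slice stop, 90 mm high, about 0.25 kg, loose but captive in the T-slot with 2 to 4 mm of play. This point is 45 mm above its underside, over the middle of its foot (70 mm along x, 58 mm along y, 9 mm thick). Neck 44 x 30 mm up to 27 mm. It starts on the track floor, axes along the track's.
- stop_grip (a point): Point to pinch from above, 18 mm above stop_center, in the stop's upright plate: 16 mm thick along its x (the fingers close along the track), reaching from y = -75 to +30 mm and from 26 to 90 mm above the underside. Same axes.
- tray_in (a point): Centre of the inner floor of the grey plastic washing-up tray, fixed, 150 mm (its x) by 190 mm (its y) outside, walls 4 mm thick, rim 22 mm above the counter; the floor is 4 mm above the counter. Empty. The tray and the black organiser swap places from start to start.
- organiser: Black plastic desk organiser with a small drawer (stays shut), fixed, 100 x 150 mm, 100 mm high; origin under its centre. Not to be used.
- cup: Red ceramic cup, loose, 76 mm wide, 85 mm high, on a fixed wooden coaster 96 mm wide and 8 mm thick. Origin under its centre. To be left alone.
- marker: Green whiteboard marker with a black cap, loose, lying, 130 mm long (its x), 17 mm thick. Origin under its centre. To be left alone.
- case: Flat plastic pencil case, loose, 80 x 200 mm, 37 mm high. Origin under its centre. To be left alone.
- jar: Glass jar with a steel cap, loose, 72 mm wide, 100 mm high. Origin under its centre. To be left alone.
- spoon: Wooden spoon, loose, lying along its x. To be left alone.
There are look-alikes about, which are no part of the job. Leave any purple or turquoise look-alike of the part that bears stop_center alone.

How it is judged:
On the way, in this order (a step that is already met when the one before it is completed fails the run):
1. the stop has been slid to the open end, its foot past the lips and still down on the track (x of stop_center in the frame of track above 0.099 m and y of stop_center in the frame of track between -0.03 and 0.03 m and z of stop_center in the frame of track below 0.064 m), for 0.05 s.
2. the stop has been lifted clear of the track (z of stop_center in the frame of track above 0.085 m), for 0.05 s.
At the end, for the whole second after the job is handed in: The stop stands upright (within 0.08 rad) on the tray's floor (its centre 40 to 50 mm above it), its centre within 47 mm along the tray's x and 67 mm along its y of the tray's centre, released and at rest (x of stop_center in the frame of tray_in between -0.047 and 0.047 m and y of stop_center in the frame of tray_in between -0.067 and 0.067 m and z of stop_center in the frame of tray_in between 0.04 and 0.05 m and angle between stop_center's own z axis and vertical below 0.08 rad and contact force between the fingers and stop below 0.1 N and linear speed of stop below 0.02 m/s); the robot touches nothing.
It fails at once if the stop is dropped (it falls faster than 0.6 m/s while out of the fingers) (contact force between the fingers and stop below 0.05 N and linear speed of stop above 0.6 m/s).
It fails at once if a bystander is moved more than 25 mm or the cup is tipped (distance of any of cup, marker, case, jar, spoon from where it was at the start of the episode above 0.025 m or angle between cup's own z axis and vertical above 0.35 rad).
It also fails if it takes over 51 s, if anything falls off the work surface, if the arm or the gripper's body presses on something with over 40 N, if the wrist force passes 120 N, or if a joint passes its speed limit or range.

ROBOT

A 6-joint arm with a two-finger parallel gripper is mounted at the origin on the work surface. World frame = base frame: x ahead of the robot, y to its left, z up, the work surface at z = 0. Lengths are in m, angles in rad, forces in N, time in s.
With the tool pointing down it reaches from about 0.325 to 0.85 m from the base axis. Payload 15.5 kg.
Tool frame: the origin (TCP) lies at the centre of the arm's flange, where the gripper is bolted on; the fingertips stand tcp_to_tips ahead of it and the grasp point (between the pads) lies 172 mm ahead of it (tcp_to_tips is the distance from the TCP to the fingertips, in m); z points along the fingers, y is the direction in which the jaws open and shut (so a half turn about z gives the same grasp; the last joint's range is limited). The gripper opens to 91 mm and grips with 3 to 60 N. Pads are 32 mm wide; open, the fingers measure 118 mm over their backs; the gripper's body (76 mm by 178 mm) begins 60 mm behind the grasp point.
Start: joints at [1.143, 0.494, 1.345, -0, 1.302, -0.096], TCP at [0.204, 0.591, 0.405] pointing down, gripper open.
Joint ranges: [-2.91, 2.91], [-0.82, 2.16], [0.22, 2.67], [-1.22, 4.37], [0.12, 2.79], [-3.08, 3.08]. Speed limits (rad/s): [1.89, 1.89, 2.57, 3.01, 3.01, 3.01].

INTERFACE

Orientations are given as a rotation vector (axis times angle).
In Python, from workcell import * gives the robot as it stands. The module is installed in compiled form; this text tells all that it offers.
- The arm moves only by the tool carry_out, never from a script. Its arguments are lists of equal length, an entry for each row: "grip": the finger opening in cm, from 0 to 9.12; "dp": the shift along the tool's x, y, z in cm, a list of three; "rotation": the turn, a rotation vector about the tool's x, y, z in rad, a list of three. A call has exactly 10 rows; each row shifts and turns the pose as measured when the row begins, along the tool's axes as they then stand; what a row does not reach is not made up. A row lasts 1/10 s, in which the tool goes at most 50 mm and 8.59 degrees, less where a joint would pass 70% of its speed; a pose out of reach is approached as far as the arm can. A call is refused whole if a number of a shift passes 5 or a number of a turn 0.15, either way. A call with a gripper value outside its range is refused whole. The fingers move at their own pace and stop on an object; the grip force is fixed at half the most. Time passes only in rows, so rows that do not move let the fingers close, or fill a call up. It gives the time, the measured TCP pose, the force and the opening at its end, in the units of the state.
- observe(): the state, without advancing time (a new reading comes with each control period).
- read_camera(name): name is "scene" or "side" or "wrist"; returns a dict with "img" (400x640x3 uint8, red, green, blue), "depth" (400x640 float32, m along the optical axis (not along the pixel's ray), 0 where there is no reading), "vfov" (degrees; the focal length in pixels is half the picture's height over the tangent of half this angle, whatever the lens; pixels are square), "cx", "cy" (the principal point, pixels), "k1" (the pictures are not rectified: a ray, as slopes to the right and down, at radius r is drawn at 1 + k1 r^2 times it, then the intrinsics apply), "eye" and "orientation" of the camera in the world; the wrist camera has in their place "tool_from_camera" (4x4, takes a point from camera to tool coordinates, whose origin is the TCP and whose axes are the flange's). Camera axes: x right, y down, z forward; pixel columns grow to the right and rows downward; lengths in m; the calibration is good to about 2 mm. A picture is of the moment at which its call begins: read the wrist's pose just before it.
- hand_in(): hands the job in, once; it reports no verdict.
Trained networks look in a picture, given as the dict that the camera call returned (one of the last four; its "shot" number tells which), for a name from the list of things; names that differ only in an ending like _2 or _b are one class to them, and where a whole thing is asked for, a point or a joint stands for the part that bears it (a point fixed in the world has none). Each returns a list of dicts, best first, with "conf" (0 to 1); they miss things now and then, are a little off and sometimes report something else, mostly with a low value. They report only what shows in the picture. A call takes as long as a camera call. They do not tell look-alikes from the thing itself.
- trace(picture, name): "region" (400x640 bool, what is visible of it) and "rect" ([left, top, width, height] in pixels, round what is visible of it).
The state is a dict: "time": time; "joints": joint angles; "qd": joint speeds; "joint_torque": joint torques, N m; "position": TCP position; "eef_rot": TCP orientation; "contact_force": force on the tool from outside, world axes, zero at the start; "moment": the same for the moment, N m; "finger_gap": finger opening in m.
Only numpy, scipy, OpenCV 4.12 (cv2) and the standard library are available. Lean on these libraries where they do the work, as an engineer would, in place of code of your own. Each camera call takes 0.05 s, during which the arm holds its last target. There are 200 camera calls.

## Working session

There is one attempt and no reset: what is moved stays moved. The work goes in short steps, Python scripts to look and compute and a tool call to move; the robot and the scene stay as the last step left them, time stands still between calls to the robot, and variables do not carry over. Pictures are saved under pics/ and viewed, about 8 in all and at most 12, crops included, and the job is handed in when it is done.

Besides the shell and the picture viewer there is one more tool, called after "Request:" in YAML: its name, and indented under it one key for each argument. carry_out: Moves the arm, as the interface text tells. Its arguments: {"type":"object","properties":{"grip":{"type":"array"},"dp":{"type":"array"},"rotation":{"type":"array"}},"required":["grip","dp","rotation"]}

```bash
mkdir -p pics; cat > h.py <<'E'
from workcell import *
import numpy as np, cv2
from scipy.spatial.transform import Rotation as R
np.set_printoptions(precision=4,suppress=True)
def cloud(p, st=None):
    h,w=p["depth"].shape; f=h/2/np.tan(np.radians(p["vfov"])/2)
    K=np.array([[f,0,p["cx"]],[0,f,p["cy"]],[0,0,1.]])
    v,u=np.mgrid[:h,:w]
    s=cv2.undistortPoints(np.stack([u,v],-1).reshape(-1,1,2).astype(float),K,np.array([p["k1"],0,0,0.])).reshape(h,w,2)
    d=p["depth"].astype(float)
    c=np.dstack([s*d[...,None],d])
    if "eye" in p:
        o=np.array(p["orientation"]); M=o if o.shape==(3,3) else R.from_rotvec(o).as_matrix()
        W=c@M.T+np.array(p["eye"])
    else:
        T=np.array(p["tool_from_camera"]); t=c@T[:3,:3].T+T[:3,3]
        W=t@R.from_rotvec(st["eef_rot"]).as_matrix().T+np.array(st["position"])
    W[d==0]=np.nan
    return W
def save(p,n): cv2.imwrite("pics/"+n,p["img"][...,::-1])
E
python3 - <<'E'
from h import *
s=observe(); print(s)
for n in ("scene","side"):
    p=read_camera(n); save(p,n+"0.png"); np.savez(n+"0.npz",W=cloud(p),img=p["img"])
    print(n,p.get("eye"),p.get("orientation"),p["vfov"],p["k1"])
    W=cloud(p)
    for k in ("stop_center","track","tray_in","organiser","cup","case","jar","marker","spoon"):
        for t in trace(p,k)[:3]:
            q=W[t["region"]]; q=q[~np.isnan(q[:,0])]
            print(k,round(t["conf"],2),t["rect"],np.median(q,0) if len(q) else None, np.percentile(q,2,axis=0),np.percentile(q,98,axis=0))
E
```

```text
{'time': 0.0, 'joints': array([ 1.1435,  0.4942,  1.3461,  0.    ,  1.3025, -0.0955]), 'qd': array([-0.0001,  0.0001,  0.0004, -0.0002, -0.001 , -0.0006]), 'joint_torque': array([ -0.0053, -87.8779, -38.1858,   0.0701,   0.0528,  -0.0001]), 'position': array([0.2035, 0.5908, 0.4041]), 'eef_rot': array([-0.5188, -3.0981,  0.0019]), 'contact_force': array([ 0.0786, -0.5111, -0.7155]), 'moment': array([ 0.0156, -0.0158, -0.0369]), 'finger_gap': 0.09114025530746515}
scene [1.1562 0.6505 1.2033] [-1.0142 -2.5397  0.8942] 50.79420297933625 -0.05757043709486364
stop_center 0.85 [335.5, 195.6, 27.1, 36.7] [0.4744 0.1243 0.0722] [0.4116 0.0777 0.0182] [0.511  0.1453 0.1031]
stop_center 0.69 [448.4, 232.2, 40.7, 30.5] [0.268  0.4722 0.0522] [0.2251 0.4247 0.0014] [0.3004 0.518  0.0921]
stop_center 0.64 [416.8, 200.4, 18.9, 35.9] [0.2811 0.3136 0.0376] [0.2342 0.2734 0.0008] [0.3286 0.346  0.0934]
track 0.69 [286.4, 154.3, 100.0, 93.4] [0.4213 0.0157 0.0272] [ 0.3176 -0.1582  0.0037] [0.5268 0.1938 0.035 ]
tray_in 0.7 [281.7, 239.4, 76.1, 66.5] [0.6673 0.1896 0.0049] [ 0.5926  0.0964 -0.0009] [
[... 1779 characters left out ...]
5 -0.0469  0.01  ] [0.7582 0.0229 0.0922]
case 0.94 [374.9, 146.1, 34.3, 32.7] [0.4684 0.3915 0.0331] [0.3998 0.3181 0.0031] [0.5211 0.5026 0.0376]
case 0.2 [327.3, 169.4, 24.0, 37.8] [0.4709 0.1097 0.0623] [ 0.3916  0.0818 -0.001 ] [0.5142 0.2433 0.099 ]
jar 0.71 [324.1, 169.1, 25.1, 36.7] [0.4715 0.1095 0.064 ] [0.4065 0.0817 0.012 ] [0.5143 0.1261 0.099 ]
jar 0.58 [226.4, 285.9, 29.0, 52.5] [ 0.6724 -0.4398  0.0717] [ 0.6286 -0.4636  0.0021] [ 0.6881 -0.402   0.1004]
marker 0.72 [167.9, 261.3, 46.5, 2.9] [ 0.3916 -0.3949  0.0111] [ 0.3424 -0.4381 -0.0005] [ 0.4358 -0.3502  0.0164]
spoon 0.86 [404.8, 172.8, 54.6, 14.6] [0.6246 0.4036 0.0082] [ 0.574   0.3308 -0.0042] [0.6909 0.5196 0.0195]
```

```bash
python3 - <<'E'
from h import *
d=np.load("scene0.npz"); c=d["img"][110:350,180:500,::-1]
cv2.imwrite("pics/a.png",cv2.resize(c,None,fx=2.5,fy=2.5,interpolation=2))
# ortho, 2mm pixels, side + scene
O=np.zeros((400,500,3),np.uint8); Z=np.full((400,500),-1.)
for n in ("side0","scene0"):
    d=np.load(n+".npz"); W=d["W"].reshape(-1,3); C=d["img"].reshape(-1,3)[:,::-1]
    ok=~np.isnan(W[:,0]); W=W[ok];C=C[ok]
    i=np.round((0.85-W[:,0])/0.002).astype(int); j=np.round((0.5-W[:,1])/0.002).astype(int)
    m=(i>=0)&(i<400)&(j>=0)&(j<500)&(W[:,2]<.13); o=np.argsort(W[m,2])
    O[i[m][o],j[m][o]]=C[m][o]
cv2.imwrite("pics/ortho.png",cv2.dilate(O,np.ones((2,2))))
E
```

```text
(no output)
```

View pics/a.png

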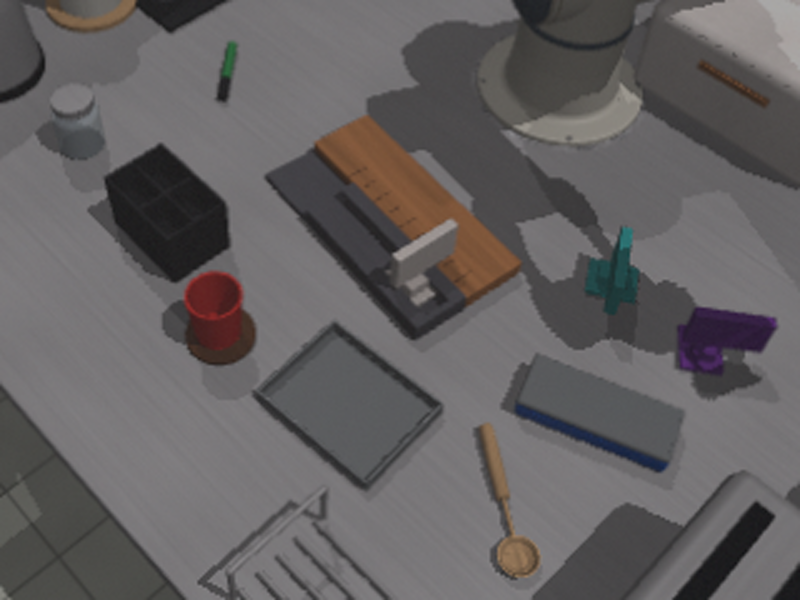

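View pics/ortho.png

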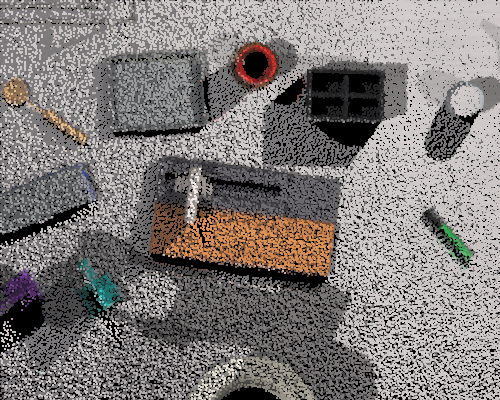

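```bash
cat > m.py <<'E'
from h import *
def rect(q,nm):
    q=q[:,:2].astype(np.float32); c=np.median(q,0); 
    r=cv2.minAreaRect(q*1000); print(nm,len(q),"rect c",np.array(r[0])/1000,"size",np.array(r[1]),"ang",r[2])
def clean(q,k=4,rad=.006):
    from scipy.spatial import cKDTree
    t=cKDTree(q[:,:2]); n=np.array([len(x) for x in t.query_ball_point(q[:,:2],rad)]); return q[n>k]
def analyse(W,img):
    w=W.reshape(-1,3); C=img.reshape(-1,3).astype(int); ok=~np.isnan(w[:,0]); w=w[ok];C=C[ok]
    box=lambda a,b,c,d,e,f:(w[:,0]>a)&(w[:,0]<b)&(w[:,1]>c)&(w[:,1]<d)&(w[:,2]>e)&(w[:,2]<f)
    m=box(.25,.6,-.25,.28,.02,.036)&(C[:,0]>C[:,2]*1.5); rect(clean(w[m]),"wood")
    m=box(.25,.6,-.25,.28,.005,.04); rect(clean(w[m]),"board+track")
    m=box(.35,.56,.0,.22,.055,.12); q=clean(w[m]); rect(q,"plate"); print(" top",np.percentile(q[:,2],97))
    m=box(.52,.8,.06,.33,.013,.035); rect(clean(w[m]),"tray rim")
    m=box(.52,.8,.06,.33,.013,.035)|box(.6,.73,.12,.27,-.01,.01); rect(clean(w[m]),"tray all")
E
python3 - <<'E'
from m import *
for n in ("side0","scene0"):
    d=np.load(n+".npz"); print(n); analyse(d["W"],d["img"])
s=observe(); print(R.from_rotvec(s["eef_rot"]).as_matrix()); print({k:v for k,v in globals().items() if 'tip' in k})
p=read_camera("wrist"); print(p["tool_from_camera"],p["vfov"])
E
```

```text
side0
wood 1352 rect c [ 0.3745 -0.0002] size [325.7632 103.4355] ang 83.06990814208984
board+track 3726 rect c [0.4289 0.0501] size [458.1639 340.8695] ang 89.74079132080078
plate 338 rect c [0.4612 0.114 ] size [ 18.5232 110.9256] ang 84.85765838623047
 top 0.0995120875282989
tray rim 431 rect c [0.63   0.1753] size [234.3394 211.1474] ang 4.531898498535156
tray all 1437 rect c [0.63   0.1753] size [234.3394 211.1474] ang 4.531898498535156
scene0
wood 1654 rect c [0.3757 0.0214] size [356.1779 103.7381] ang 82.58253479003906
board+track 3767 rect c [0.4295 0.0531] size [341.1171 452.4196] ang 0.08988579362630844
plate 295 rect c [0.4591 0.1207] size [ 18.1982 108.0649] ang 83.81462097167969
 top 0.10343960585213802
tray rim 510 rect c [0.6291 0.1796] size [234.0541 202.5008] ang 4.313294887542725
tray all 2133 rect c [0.6291 0.1796] size [234.0541 202.5008] ang 4.313294887542725
[[-0.9455  0.3257 -0.    ]
 [ 0.3257  0.9455 -0.    ]
 [ 0.     -0.     -1.    ]]
{'tcp_to_tips': 0.1908}
[[-0.0002 -0.9572 -0.2896  0.0802]
 [ 1.     -0.0005  0.0011 -0.0003]
 [-0.0012 -0.2896  0.9572  0.019 ]
 [ 0.      0.      0.      1.    ]] 61.41843745745649
```

Request:
carry_out:
  grip: [9,9,9,9,9,9,9,9,9,9]
  dp:
    - [0,0,0]
    - [0,0,0]
    - [-2.8,-3.6,0]
    - [-2.8,-3.6,0]
    - [-2.8,-3.6,0]
    - [-2.8,-3.6,0]
    - [-2.8,-3.6,0]
    - [-2.8,-3.6,0]
    - [-2.8,-3.6,0]
    - [-2.8,-3.6,0]
  rotation:
    - [0,0,-0.1]
    - [0,0,-0.1]
    - [0,0,0]
    - [0,0,0]
    - [0,0,0]
    - [0,0,0]
    - [0,0,0]
    - [0,0,0]
    - [0,0,0]
    - [0,0,0]

```text
time: 2.05
position: [0.3939, 0.2709, 0.4044]
eef_rot: [0.18, 3.134, 0.006]
contact_force: [1.2, 0.1, 0.6]
finger_gap: 0.0899
```

```bash
cat > go.py <<'E'
from h import *
import sys
# go.py x y z yawdeg(of tool y): print remaining delta in tool axes (cm) of target tool frame, and turn
def todo(x,y,z,yaw):
    s=observe(); M=R.from_rotvec(s["eef_rot"]).as_matrix(); a=np.radians(yaw)
    T=np.array([[-np.sin(a),np.cos(a),0],[np.cos(a),np.sin(a),0],[0,0,-1]])
    d=np.array([x,y,z])-s["position"]
    print("t",s["time"],"pos",s["position"],"yaw",np.degrees(np.arctan2(M[1,1],M[0,1])),"gap",s["finger_gap"],"F",s["contact_force"])
    print("cm in current tool",100*M.T@d,"in target tool",100*T.T@d,"turn",R.from_matrix(M.T@T).as_rotvec())
if __name__=="__main__": todo(*map(float,sys.argv[1:5]))
E
python3 go.py .482 .114 .38 82.6
```

```text
t 2.05 pos [0.3939 0.2709 0.4044] yaw 83.41506656872654 gap 0.08990295257089066 F [1.2129 0.099  0.6053]
cm in current tool [-10.5513 -14.5864   2.4048] in target tool [-10.7625 -14.4252   2.4408] turn [0.004  0.002  0.0142]
```

Request:
carry_out:
  grip: [9,9,9,9,9,9,9,9,9,9]
  dp:
    - [-2.7,-3.6,0.6]
    - [-2.7,-3.6,0.6]
    - [-2.7,-3.6,0.6]
    - [-2.7,-3.6,0.6]
    - [0,0,0]
    - [0,0,0]
    - [0,0,0]
    - [0,0,0]
    - [0,0,0]
    - [0,0,0]
  rotation:
    - [0,0,0]
    - [0,0,0]
    - [0,0,0]
    - [0,0,0]
    - [0,0,0.01]
    - [0,0,0]
    - [0,0,0]
    - [0,0,0]
    - [0,0,0]
    - [0,0,0]

```text
time: 3.05
position: [0.4889, 0.1062, 0.381]
eef_rot: [0.2, 3.128, 0.008]
contact_force: [-0.3, -0.1, 0.4]
finger_gap: 0.09
```

```bash
cat > w.py <<'E'
from m import *
import sys
s=observe(); p=read_camera("wrist"); save(p,sys.argv[1]); W=cloud(p,s); np.savez("w.npz",W=W,img=p["img"]); analyse(W,p["img"])
E
python3 go.py .482 .114 .245 82.6; python3 w.py w1.png
```

```text
t 3.05 pos [0.4889 0.1062 0.381 ] yaw 82.69494688409061 gap 0.0899742808657428 F [-0.2935 -0.1019  0.3519]
cm in current tool [ 0.8785  0.6104 13.5983] in target tool [ 0.7866  0.6846 13.6004] turn [0.0056 0.0068 0.0016]
wood 47271 rect c [0.3752 0.0179] size [359.8549 104.8477] ang 82.6928939819336
board+track 76441 rect c [0.4603 0.0592] size [465.8466 263.5978] ang 82.78124237060547
plate 2672 rect c [0.4621 0.1159] size [ 15.7444 105.3048] ang 83.57672882080078
 top 0.10228843608344726
tray rim 2292 rect c [0.592  0.2036] size [193.4323 255.8047] ang 10.533929824829102
tray all 5835 rect c [0.625  0.1951] size [209.9819 269.8171] ang 0.010616629384458065
```

View pics/w1.png

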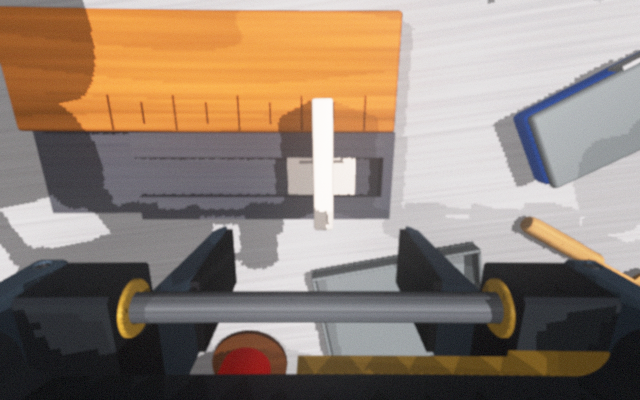

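Request:
carry_out:
  grip: [9,9,9,9,9,9,9,9,9,9]
  dp:
    - [0.5,0.6,0]
    - [0,0,0]
    - [0,0,3]
    - [0,0,3]
    - [0,0,3]
    - [0,0,3]
    - [0,0,1.5]
    - [0,0,0]
    - [0,0,0]
    - [0,0,0]
  rotation:
    - [0.006,0.007,0]
    - [0,0,0]
    - [0,0,0]
    - [0,0,0]
    - [0,0,0]
    - [0,0,0]
    - [0,0,0]
    - [0,0,0]
    - [0,0,0]
    - [0,0,0]

```text
time: 4.1
position: [0.4848, 0.1158, 0.2439]
eef_rot: [0.194, 3.131, -0.0]
contact_force: [-0.0, -0.1, 0.2]
finger_gap: 0.0896
```

```bash
python3 go.py .4844 .113 .245 82.7
```

```text
t 4.1 pos [0.4848 0.1158 0.2439] yaw 82.90947776771574 gap 0.0896262247182111 F [-0.0467 -0.1119  0.2399]
cm in current tool [ 0.0069 -0.2784 -0.1053] in target tool [ 0.0063 -0.2785 -0.1052] turn [0.0001 0.0043 0.0037]
```

Request:
carry_out:
  grip: [9,9,0,0,0,0,0,0,0,0]
  dp:
    - [0,-0.3,-0.1]
    - [0,0,0]
    - [0,0,0]
    - [0,0,0]
    - [0,0,0]
    - [0,0,0]
    - [0,0,0]
    - [0,0,0]
    - [0,0,0]
    - [0,0,0]
  rotation:
    - [0,0,0]
    - [0,0,0]
    - [0,0,0]
    - [0,0,0]
    - [0,0,0]
    - [0,0,0]
    - [0,0,0]
    - [0,0,0]
    - [0,0,0]
    - [0,0,0]

```text
time: 5.1
position: [0.4851, 0.1126, 0.2478]
eef_rot: [0.194, 3.127, 0.001]
contact_force: [-0.8, -0.1, 0.1]
finger_gap: 0.0287
```

```bash
python3 go.py .4543 -.1233 .245 82.7
```

```text
t 5.1 pos [0.4851 0.1126 0.2478] yaw 82.91737874874799 gap 0.028654704143191816 F [-0.7677 -0.0744  0.1021]
cm in current tool [  0.1524 -23.7946   0.254 ] in target tool [  0.0598 -23.7947   0.2827] turn [0.0012 0.009  0.0038]
```

Request:
carry_out:
  grip: [0,0,0,0,0,0,0,0,0,0]
  dp:
    - [0,0,0.25]
    - [0,0,0]
    - [0,0,0]
    - [0,0,0]
    - [0,0,0]
    - [0,0,0]
    - [0,0,0]
    - [0,0,0]
    - [0,0,0]
    - [0,0,0]
  rotation:
    - [0,0.009,0.004]
    - [0,0,0]
    - [0,0,0]
    - [0,0,0]
    - [0,0,0]
    - [0,0,0]
    - [0,0,0]
    - [0,0,0]
    - [0,0,0]
    - [0,0,0]

```text
time: 6.1
position: [0.4851, 0.1126, 0.245]
eef_rot: [-0.201, -3.134, -0.002]
contact_force: [-0.3, 0.4, -0.3]
finger_gap: 0.0159
```

```bash
python3 go.py .4543 -.1233 .245 82.7
```

```text
t 6.1 pos [0.4851 0.1126 0.245 ] yaw 82.66232476638473 gap 0.0159080012182216 F [-0.3337  0.4394 -0.3342]
cm in current tool [  0.0463 -23.7934  -0.029 ] in target tool [  0.062  -23.7934  -0.002 ] turn [ 0.0011 -0.001  -0.0007]
```

Request:
carry_out:
  grip: [0,0,0,0,0,0,0,0,0,0]
  dp:
    - [0,-1,0]
    - [0,-1,0]
    - [0,-1,0]
    - [0,-1,0]
    - [0,-1,0]
    - [0,-1,0]
    - [0,-1,0]
    - [0,-1,0]
    - [0,-1,0]
    - [0,-1,0]
  rotation:
    - [0,0,0]
    - [0,0,0]
    - [0,0,0]
    - [0,0,0]
    - [0,0,0]
    - [0,0,0]
    - [0,0,0]
    - [0,0,0]
    - [0,0,0]
    - [0,0,0]

```text
time: 7.1
position: [0.4712, 0.005, 0.245]
eef_rot: [-0.201, -3.135, -0.002]
contact_force: [0.3, 1.6, -0.6]
finger_gap: 0.0162
```

```bash
python3 go.py .4543 -.1233 .245 82.7
```

```text
t 7.1 pos [0.4712 0.005  0.245 ] yaw 82.65344292251386 gap 0.016160988665245873 F [ 0.2575  1.637  -0.6329]
cm in current tool [  0.036  -12.9441  -0.0169] in target tool [  0.0465 -12.9441   0.0024] turn [ 0.0015 -0.0005 -0.0008]
```

Sliding freely (1.6 N).

Request:
carry_out:
  grip: [0,0,0,0,0,0,0,0,0,0]
  dp:
    - [0,-1.5,0]
    - [0,-1.5,0]
    - [0,-1.5,0]
    - [0,-1.5,0]
    - [0,-1.5,0]
    - [0,-1.5,0]
    - [0,-1.5,0]
    - [0,-1.5,0]
    - [0,-0.7,0]
    - [0,0,0]
  rotation:
    - [0,0,0]
    - [0,0,0]
    - [0,0,0]
    - [0,0,0]
    - [0,0,0]
    - [0,0,0]
    - [0,0,0]
    - [0,0,0]
    - [0,0,0]
    - [0,0,0]

```text
time: 8.1
position: [0.4528, -0.131, 0.245]
eef_rot: [0.203, 3.135, 0.003]
contact_force: [0.7, -1.5, 0.1]
finger_gap: 0.016
```

```bash
python3 go.py .4543 -.1233 .245 82.7; python3 - <<'E'
from h import *
s=observe(); p=read_camera("wrist"); save(p,"w2.png")
W=np.load("w.npz")  # tray fit from w1 not complete; use scene/side
for n in ("side0","scene0"):
    d=np.load(n+".npz"); w=d["W"].reshape(-1,3); w=w[~np.isnan(w[:,0])]
    for lo,hi in ((.014,.03),):
        m=(w[:,0]>.575)&(w[:,0]<.77)&(w[:,1]>.085)&(w[:,1]<.3)&(w[:,2]>lo)&(w[:,2]<hi); q=w[m,:2]
        from m import clean
        q=clean(w[m],6); r=cv2.minAreaRect((q[:,:2]*1000).astype(np.float32)); print(n,len(q),r)
E
```

```text
t 8.1 pos [ 0.4528 -0.131   0.245 ] yaw 82.59516926558015 gap 0.01599718626338915 F [ 0.6836 -1.5303  0.0855]
cm in current tool [-0.0479  0.7796  0.0046] in target tool [-0.0493  0.7795  0.0033] turn [ 0.0016  0.     -0.0018]
side0 70 ((671.7325439453125, 186.48269653320312), (149.80093383789062, 191.78395080566406), 4.381770133972168)
scene0 201 ((668.4959716796875, 188.679931640625), (150.86009216308594, 188.3426513671875), 3.7177884578704834)
```

View pics/w2.png

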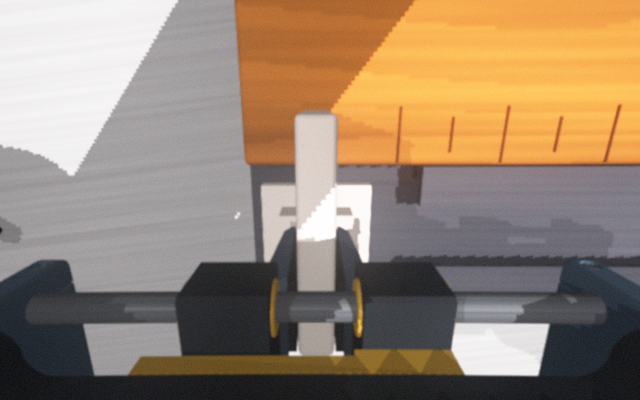

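Request:
carry_out:
  grip: [0,0,0,0,0,0,0,0,0,0]
  dp:
    - [0,0,-0.5]
    - [0,0,-1]
    - [0,0,-1.5]
    - [0,0,-1.5]
    - [0,0,-1.5]
    - [0,0,-1.5]
    - [0,0,-1.5]
    - [0,0,-1]
    - [0,0,0]
    - [0,0,0]
  rotation:
    - [0,0,0]
    - [0,0,0]
    - [0,0,0]
    - [0,0,0]
    - [0,0,0]
    - [0,0,0]
    - [0,0,0]
    - [0,0,0]
    - [0,0,0]
    - [0,0,0]

```text
time: 9.15
position: [0.452, -0.1254, 0.354]
eef_rot: [-0.192, -3.135, -0.003]
contact_force: [0.6, -0.2, -2.0]
finger_gap: 0.016
```

```bash
python3 go.py .670 .188 .345 82.7; python3 - <<'E'
from h import *
p=read_camera("side"); save(p,"s2.png")
c=p["img"][100:340,180:500,::-1]
cv2.imwrite("pics/s2.png",cv2.resize(c,None,fx=2.5,fy=2.5,interpolation=2))
E
```

```text
t 9.15 pos [ 0.452  -0.1254  0.354 ] yaw 82.98840325096344 gap 0.016023556639320584 F [ 0.6179 -0.2466 -1.9708]
cm in current tool [-17.816   33.7658   0.9599] in target tool [-17.6449  33.857    0.9039] turn [ 0.0021 -0.0009  0.005 ]
```

View pics/s2.png

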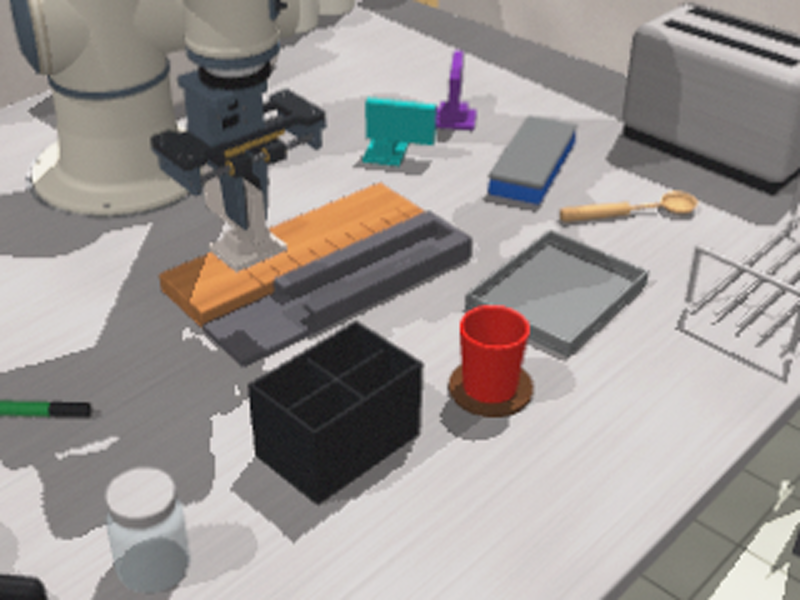

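Request:
carry_out:
  grip: [0,0,0,0,0,0,0,0,0,0]
  dp:
    - [-0.8,1.5,0]
    - [-1.5,2.9,0]
    - [-1.7,3.2,0]
    - [-1.7,3.2,0]
    - [-1.7,3.2,0]
    - [-1.7,3.2,0]
    - [-1.7,3.2,0]
    - [-1.7,3.2,0]
    - [-1.5,2.9,0]
    - [-0.8,1.5,0]
  rotation:
    - [0,0,0]
    - [0,0,0]
    - [0,0,0]
    - [0,0,0]
    - [0,0,0]
    - [0,0,0]
    - [0,0,0]
    - [0,0,0]
    - [0,0,0]
    - [0,0,0]

```text
time: 10.2
position: [0.637, 0.145, 0.346]
eef_rot: [-0.195, -3.122, -0.003]
contact_force: [-0.2, -0.6, -2.5]
finger_gap: 0.0161
```

```bash
python3 go.py .670 .188 .345 82.7
```

```text
t 10.2 pos [0.637 0.145 0.346] yaw 82.8342489089087 gap 0.01614216398634481 F [-0.1989 -0.6177 -2.5465]
cm in current tool [-2.7424  4.678   0.0623] in target tool [-2.7303  4.6845  0.0958] turn [ 0.0008 -0.0137  0.0023]
```

Request:
carry_out:
  grip: [0,0,0,0,0,0,0,0,0,0]
  dp:
    - [-1.3,2.2,0]
    - [-1.3,2.2,0]
    - [0,0,0]
    - [0,0,1]
    - [0,0,1.5]
    - [0,0,1.5]
    - [0,0,1.5]
    - [0,0,1]
    - [0,0,0]
    - [0,0,0]
  rotation:
    - [0,0,0]
    - [0,0,0]
    - [0,-0.012,0]
    - [0,0,0]
    - [0,0,0]
    - [0,0,0]
    - [0,0,0]
    - [0,0,0]
    - [0,0,0]
    - [0,0,0]

```text
time: 11.2
position: [0.6654, 0.1869, 0.2679]
eef_rot: [-0.193, -3.121, 0.004]
contact_force: [0.5, -0.4, -2.6]
finger_gap: 0.016
```

```bash
python3 go.py .670 .188 .239 82.7; python3 - <<'E'
from h import *
p=read_camera("side")
c=p["img"][60:300,220:540,::-1]
cv2.imwrite("pics/s3.png",cv2.resize(c,None,fx=2.5,fy=2.5,interpolation=2))
E
```

```text
t 11.2 pos [0.6654 0.1869 0.2679] yaw 82.92175058986253 gap 0.01600103181925262 F [ 0.4942 -0.3748 -2.6466]
cm in current tool [-0.4891  0.1819  2.8796] in target tool [-0.4459  0.173   2.8871] turn [-0.0037 -0.0147  0.0038]
```

View pics/s3.png

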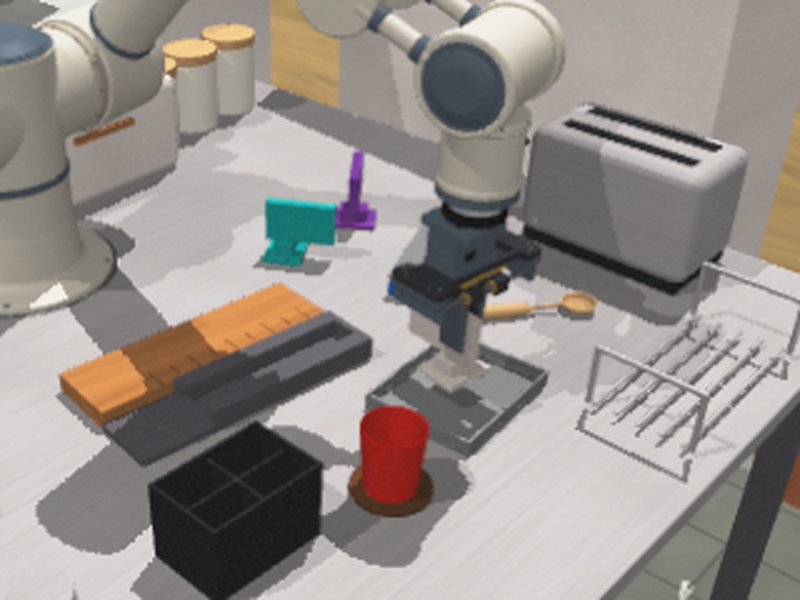

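Request:
carry_out:
  grip: [0,0,0,0,0,0,0,0,0,0]
  dp:
    - [-0.4,0,0]
    - [0,0,0.4]
    - [0,0,0.4]
    - [0,0,0.4]
    - [0,0,0.4]
    - [0,0,0.4]
    - [0,0,0.3]
    - [0,0,0]
    - [0,0,0]
    - [0,0,0]
  rotation:
    - [0,-0.014,0]
    - [0,0,0]
    - [0,0,0]
    - [0,0,0]
    - [0,0,0]
    - [0,0,0]
    - [0,0,0]
    - [0,0,0]
    - [0,0,0]
    - [0,0,0]

```text
time: 12.25
position: [0.6702, 0.1863, 0.2446]
eef_rot: [0.194, 3.133, -0.005]
contact_force: [-0.4, 0.9, -1.2]
finger_gap: 0.0159
```

```bash
python3 go.py .670 .188 .239 82.7
```

```text
t 12.25 pos [0.6702 0.1863 0.2446] yaw 82.92499451470283 gap 0.015886291849610774 F [-0.4162  0.8692 -1.1776]
cm in current tool [0.0426 0.1666 0.5634] in target tool [0.0414 0.1649 0.564 ] turn [-0.0028  0.0032  0.0039]
```

Request:
carry_out:
  grip: [0,0,0,0,0,0,0,0,0,0]
  dp:
    - [0,0,0.1]
    - [0,0,0.1]
    - [0,0,0.1]
    - [0,0,0.1]
    - [0,0,0.1]
    - [0,0,0]
    - [0,0,0]
    - [0,0,0]
    - [0,0,0]
    - [0,0,0]
  rotation:
    - [0,0,0]
    - [0,0,0]
    - [0,0,0]
    - [0,0,0]
    - [0,0,0]
    - [0,0,0]
    - [0,0,0]
    - [0,0,0]
    - [0,0,0]
    - [0,0,0]

```text
time: 13.25
position: [0.6704, 0.1863, 0.2398]
eef_rot: [0.194, 3.132, -0.004]
contact_force: [-0.2, -0.3, -2.4]
finger_gap: 0.0157
```

```bash
python3 go.py .670 .188 .239 82.7
```

```text
t 13.25 pos [0.6704 0.1863 0.2398] yaw 82.92492397829002 gap 0.015656031115552964 F [-0.2052 -0.3207 -2.4379]
cm in current tool [0.0585 0.1597 0.0755] in target tool [0.0588 0.1593 0.0762] turn [-0.0025  0.0041  0.0039]
```

Request:
carry_out:
  grip: [0,0,0,0,0,0,0,0,0,0]
  dp:
    - [0,0,0.1]
    - [0,0,0]
    - [0,0,0.1]
    - [0,0,0]
    - [0,0,0]
    - [0,0,0]
    - [0,0,0]
    - [0,0,0]
    - [0,0,0]
    - [0,0,0]
  rotation:
    - [0,0.004,0]
    - [0,0,0]
    - [0,0,0]
    - [0,0,0]
    - [0,0,0]
    - [0,0,0]
    - [0,0,0]
    - [0,0,0]
    - [0,0,0]
    - [0,0,0]

```text
time: 14.25
position: [0.6707, 0.1862, 0.239]
eef_rot: [0.194, 3.135, -0.004]
contact_force: [-0.4, -0.6, 0.1]
finger_gap: 0.016
```

```bash
python3 go.py .670 .188 .239 82.7
```

```text
t 14.25 pos [0.6707 0.1862 0.239 ] yaw 82.92167207533178 gap 0.01604107889024525 F [-0.4201 -0.6308  0.0803]
cm in current tool [0.093  0.1659 0.0038] in target tool [0.0936 0.1656 0.0042] turn [-0.0022  0.0011  0.0039]
```

Request:
carry_out:
  grip: [2,2.5,3,4,4,5,5,5,5,5]
  dp:
    - [0,0,0]
    - [0,0,0]
    - [0,0,0]
    - [0,0,0]
    - [0,0,0]
    - [0,0,0]
    - [0,0,0]
    - [0,0,0]
    - [0,0,0]
    - [0,0,0]
  rotation:
    - [0,0,0]
    - [0,0,0]
    - [0,0,0]
    - [0,0,0]
    - [0,0,0]
    - [0,0,0]
    - [0,0,0]
    - [0,0,0]
    - [0,0,0]
    - [0,0,0]

```text
time: 15.25
position: [0.6708, 0.1863, 0.239]
eef_rot: [0.194, 3.134, -0.003]
contact_force: [-0.1, -0.2, 0.2]
finger_gap: 0.0501
```

Request:
carry_out:
  grip: [5,5,5,5,5,5,5,5,5,5]
  dp:
    - [0,0,0]
    - [0,0,-1]
    - [0,0,-2]
    - [0,0,-2]
    - [0,0,-2]
    - [0,0,-2]
    - [0,0,-2]
    - [0,0,-2]
    - [0,0,-1]
    - [0,0,0]
  rotation:
    - [0,0,0]
    - [0,0,0]
    - [0,0,0]
    - [0,0,0]
    - [0,0,0]
    - [0,0,0]
    - [0,0,0]
    - [0,0,0]
    - [0,0,0]
    - [0,0,0]

```text
time: 16.25
position: [0.6702, 0.1866, 0.3899]
eef_rot: [0.194, 3.132, -0.003]
contact_force: [-0.5, 0.2, 0.1]
finger_gap: 0.0499
```

```bash
python3 go.py .670 .188 .239 82.7; python3 - <<'E'
from h import *
from m import clean
s=observe(); p=read_camera("wrist"); W=cloud(p,s); q=read_camera("side")
cv2.imwrite("pics/f.png",np.vstack([cv2.resize(q["img"][120:260,260:500,::-1],(515,300)),cv2.resize(p["img"][...,::-1],(515,300))]))
for n,w in (("wrist",W),("side",cloud(q))):
    w=w.reshape(-1,3); w=w[~np.isnan(w[:,0])]
    b=w[(abs(w[:,0]-.655)<.1)&(abs(w[:,1]-.187)<.08)]
    t=b[(b[:,2]>.05)&(b[:,2]<.11)]; t=clean(t); r=cv2.minAreaRect((t[:,:2]*1000).astype(np.float32)); print(n,"plate",r,"top z",np.percentile(t[:,2],[50,90,97]))
    f=b[abs(b[:,2])<.012]; print(" floor z",np.median(f[:,2]))
    # depth-normal of the plate's upper edge
    e=t[t[:,2]>np.percentile(t[:,2],97)-.004]; A=np.c_[e[:,:2],np.ones(len(e))]; print(" top slope",np.linalg.lstsq(A,e[:,2],rcond=None)[0][:2])
E
```

```text
t 16.25 pos [0.6702 0.1866 0.3899] yaw 82.92412280195502 gap 0.049947190985460646 F [-0.5301  0.2034  0.0677]
cm in current tool [ 0.087   0.1606 15.0867] in target tool [ 0.0369  0.1392 15.0871] turn [-0.0014  0.0034  0.0039]
wrist plate ((647.382568359375, 187.93272399902344), (15.967208862304688, 104.87701416015625), 82.90032958984375) top z [0.095  0.0959 0.0963]
 floor z 0.004632774685261576
 top slope [ 0.0021 -0.0029]
side plate ((647.4673461914062, 186.3191680908203), (20.747257232666016, 108.89950561523438), 85.46302795410156) top z [0.0763 0.0926 0.0943]
 floor z 0.0017244525965918744
 top slope [ 0.0021 -0.0543]
```

View pics/f.png

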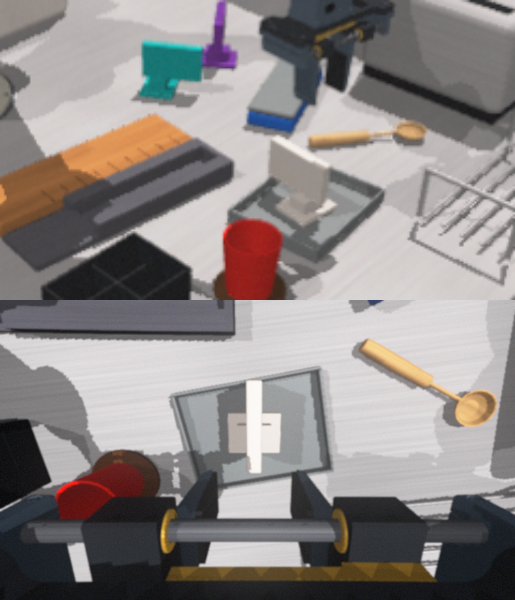

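The stop stands upright and centred in the tray, released. Its plate is at x 647 mm, y 188 mm, and its top is about 91 mm above the tray floor. The bystanders in view look undisturbed.

```bash
python3 -c "
from workcell import *
print(hand_in())"
```

```text
the job is handed in; nothing more can be done
None
```

I slid the stop along the T-track to about 128 mm, past the lips. I then lifted it about 110 mm, carried it to the tray, lowered it until its weight came off the gripper, and let go. I handed the job in at about 16 s of the 51 s allowed.

**Final wrist view:**
- The stop is upright; its top edge slopes by less than 0.004 rad.
- Its top is about 92 mm above the tray floor, so its foot is flat on the floor.
- Its centre is at about (0.670, 0.185), within a few millimetres of the tray's centre, and its whole foot is inside the rim.
- The gripper is open and about 15 cm clear.

**A check that disagreed:** the coarser side camera gave a noisier top edge, with a slope of 0.05 rad. It agreed on the position within 2 mm, and I trusted the denser wrist data.

**Bystanders:** the robot's path stayed clear of all of them. The last picture shows the cup, spoon and pencil case looking undisturbed, but I didn't re-measure them. The marker and jar were outside that view and I didn't check them again at the end.

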